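# Refit the desiccant tray under the filament dryer

### The arm

A 6-joint arm with a two-finger parallel gripper is mounted at the origin on the work surface. World frame = base frame: x ahead of the robot, y to its left, z up, the work surface at z = 0. Lengths are in m, angles in rad, forces in N, time in s.
With the tool pointing down it reaches from about 0.375 to 0.9 m from the base axis. Payload 3.1 kg.
Tool frame: the origin (TCP) lies midway between the tips of the shut fingers; the grasp point (between the pads) lies 19 mm behind it; z points along the fingers, y is the line along which they close (so a half turn about z gives the same grasp; the last joint's range is limited). The gripper opens to 87 mm and grips with 3 to 60 N. Pads are 19 mm wide; open, the fingers measure 117 mm over their backs; the gripper's body (75 mm by 190 mm) begins 51 mm behind the grasp point.
Start: joints at [0.966, 0.527, 1.433, -0, 1.181, -0.178], TCP at [0.259, 0.569, 0.223] pointing down, gripper open.
Joint ranges: [-3.08, 3.08], [-0.75, 2.2], [0.22, 2.44], [-1.43, 4.57], [0, 2.65], [-2.85, 2.85]. Speed limits (rad/s): [2.79, 2.79, 3.14, 3.14, 3.14, 3.14].

### API

Orientations are given as a unit quaternion [x, y, z, w].
In Python, from rig import get_obs, cams, job gives the robot as it stands.
- The arm moves only by the tool servo_tool, never from a script. Its argument "moves" is text: rows parted by semicolons, each of 5 numbers parted by spaces: the shift along the tool's x, y, z in m, then the turn about the tool's z in degrees, then the finger opening in m, from 0 to 0.087. In form: dx dy dz spin claw; .... A call has 1 to 10 rows; each row is the pose to reach, as a shift and turn from the pose commanded when the call began, along the tool's axes at that moment; what a row does not reach only later rows make up. A row lasts 1/12 s, in which the tool goes at most 41.7 mm and 7.16 degrees, less where a joint would pass 70% of its speed; a pose out of reach is approached as far as the arm can. A call with a gripper value outside its range is refused whole. The fingers move at their own pace and stop on an object; "grip_force" is the grip in N (left out, the last holds). Time passes only in rows, so rows that repeat a pose let the fingers close. It gives the time, the measured TCP pose, the force, the opening and the grip force at its end, in the units of the state.
- get_obs(): the state, without advancing time (a new reading comes with each control period).
- cams.camera(name): name is "scene" or "top"; returns the picture (420x560x3 uint8, blue, green, red); there is no depth.
- cams.camera_model(name): a dict with "fx", "fy", "cx", "cy" (pixels), "R" (3x3) and "t" (3): a world point X has camera coordinates R X + t. Camera axes: x right, y down, z forward; pixel columns grow to the right and rows downward; lengths in m; the calibration is good to about 2 mm. A picture is of the moment at which its call begins. camera_model takes no time and is no camera call.
- job.hand_in(): hands the job in; it is judged then, once.
The state is a dict: "time": time; "q": joint angles; "joint_velocities": joint speeds; "joint_torque": joint torques, N m; "position": TCP position; "tool_rot": TCP orientation; "ft_force": force on the tool from outside, world axes, zero at the start; "moment": the same for the moment, N m; "grip_width": finger opening in m; "grip_force": force on a finger pad.
Only numpy, scipy, OpenCV 4.12 (cv2) and the standard library are available. Lean on these libraries where they do the work, as an engineer would, in place of code of your own. Each camera call takes 0.05 s, during which the arm holds its last target. There are 200 camera calls.

### The job

Slide the aluminium desiccant tray, pan end first, into the bay under the filament drying stand until it is fully home against the stop inside, then push the catch on the stand's roof all the way across in front of the tray to lock it in. The rails inside the bay are out of sight and not centred, so feel for them along the side wall and do not force the tray or the catch, nor let the tray go in askew by more than two degrees. Leave the other things on the bench where they are.

Things in the scene. Friction and masses are not known exactly. Their poses are not given: they have to be found in the camera images.
- tray: Loose aluminium tray: open pan 110 mm long (x), 80 wide (y), 30 high, one divider, about 0.25 kg, lying on the bench. Origin: centre of the pan's underside; z up. A flat upright handle fin, 10 mm thick (y), sticks out of the pan's front (-x) wall from x = -55 to -116 mm, z = 10 to 50 mm. The +x end goes into the bay first.
- tray_fin (a point): Point to grip on the tray's fin: 87 mm before the tray's origin (x = -87, y = 0), 35 mm above its underside; pinch across the 10 mm thickness (along the tray's y).
- stand: Fixed low grey drying stand, 240 mm deep (x), 220 wide (y), roof at z = 40 to 70 mm; a reel of filament (170 mm across, top at 118 mm) lies on the roof at x = 30 mm. Origin: centre of its underside on the bench; x points from its open front (-x, robot side) to its back, z up. The bay is under the roof, with no floor: the tray slides on the bench.
- bay_mouth (a point): Middle of the stand's front face at bench height (stand's x = -120, y = 0 mm); axes as the stand's. The opening is 144 mm wide (y = -72 to 72), 40 high. With the tray fully home its origin is 45 mm behind (+x of) this point, its front wall 10 mm out of the face, the fin outside.
- bay_stop (a point): Middle of the end stop in the bay, 100 mm behind the front face. Hidden rails run along x, faces 83 mm apart: right (-y) a fence from 15 to 100 mm deep; left a square-edged block in the rear 55 mm only. The pair is fixed, but its middle lies from 17 mm right to 8 mm left of this point, unknown each time. Over 30 N from the tray is forcing.
- catch (a joint): Slide catch on the roof's front left: 0 = open, 0.049 m = fully across, moving to the stand's -y; needs about 2 N, stays put, starts within 6 mm of open. A tongue 12 mm wide hangs from it before the front face down to z = 20 mm: beside the tray's path when open; across, 4 mm before the front wall of a tray that is home, 17 to 29 mm left of the middle.
- catch_knob (a point): Centre of the top of the catch's knob, 16 x 16 mm, 28 tall, top 104 mm above the bench, standing on a 6 mm strap on the roof (roof top at 70 mm). 20 mm behind the front face; 72 mm left (+y) of the stand's middle when open. Push its +y side towards -y; the roof reaches 30 mm beyond it to +y. Keep pushes under 35 N.
- scrap_bin: Bystander: clear open scrap bin 110 x 110 x 65 mm, origin at the centre of its underside.
- bottle: Bystander: white bottle 60 mm across, 160 mm tall, origin at the centre of its underside.
- scraper: Bystander: scraper 200 mm long lying on the bench, black handle, origin near its middle.
Mind the look-alikes: they are no part of the job. Leave any yellow look-alike of the tray alone.

How it is judged:
On the way, in this order (a step that is already met when the one before it is completed fails the run):
1. the tray is fully home in the bay with the catch still open (x of tray in the frame of bay_mouth between 0.041 and 0.049 m and y of tray in the frame of bay_mouth between -0.022 and 0.013 m and angle between the x axis of tray and the x axis of stand, either way round below 0.036 rad and height (world z) of tray below 0.005 m and angle between tray's own z axis and vertical below 0.05 rad and value of joint catch below 0.015 m), for 0.2 s.
2. the catch is pushed across in front of the home tray (x of tray in the frame of bay_mouth between 0.041 and 0.049 m and y of tray in the frame of bay_mouth between -0.022 and 0.013 m and angle between the x axis of tray and the x axis of stand, either way round below 0.036 rad and height (world z) of tray below 0.005 m and angle between tray's own z axis and vertical below 0.05 rad and value of joint catch above 0.043 m), for 0.2 s.
At the end, for the whole second after the job is handed in: The tray lies flat on the bench inside the bay, fully home to within 4 mm and in line with the stand to within 0.036 rad, at rest, and the catch is across to within 6 mm of its full 49 mm travel (all of step 2 and linear speed of tray below 0.02 m/s); the robot touches nothing.
It fails at once if the tray is forced: it presses the stand, its rails or its catch with more than 30 N (contact force between tray and stand above 30 N).
It fails at once if the tray is askew (turned out of line with the stand by more than 0.036 rad) while more than 15 mm inside the bay (x of tray in the frame of bay_mouth above -0.04 m and height (world z) of tray below 0.02 m and horizontal distance between tray and bay_mouth below 0.06 m and angle between the x axis of tray and the x axis of stand, either way round above 0.036 rad).
It fails at once if the robot leans on the stand or catch with more than 35 N (contact force between any of the arm, the fingers and stand above 35 N).
It fails at once if the scrap bin, the bottle or the scraper is moved by more than 3 cm (distance of any of scrap_bin, bottle, scraper from where it was at the start of the episode above 0.03 m).
It also fails if it takes over 67 s, if anything falls off the work surface, if the arm or the gripper's body presses on something with over 40 N, if the wrist force passes 120 N, or if a joint passes its speed limit or range.

## Working session

There is one attempt and no reset: what is moved stays moved. The work goes in short steps, Python scripts to look and compute and a tool call to move; the robot and the scene stay as the last step left them, time stands still between calls to the robot, and variables do not carry over. Pictures are saved under pics/ and viewed, at most 10 in all, crops included, and the job is handed in when it is done.

Besides the shell and the picture viewer there is one more tool, called after "Request:" as name(argument=value, ...) on one line, values as JSON. servo_tool: Moves the arm, as the interface text tells. Its arguments: {"type":"object","properties":{"moves":{"type":"string"},"grip_force":{"type":"number"}},"required":["moves"]}

```bash
mkdir -p pics; cat > h.py <<'E'
import numpy as np,cv2
from rig import get_obs,cams,job
def ray(n,u,v,z):
    m=cams.camera_model(n);R=np.array(m["R"]);t=np.array(m["t"])
    c=-R.T@t;d=R.T@np.array([(u-m["cx"])/m["fx"],(v-m["cy"])/m["fy"],1]);s=(z-c[2])/d[2]
    return c+s*d
def proj(n,X):
    m=cams.camera_model(n);p=np.array(m["R"])@X+np.array(m["t"]);return m["fx"]*p[0]/p[2]+m["cx"],m["fy"]*p[1]/p[2]+m["cy"]
E
python3 - <<'E'
from h import *
for n in("scene","top"):
    cv2.imwrite(f"pics/{n}0.png",cams.camera(n));m=cams.camera_model(n);print(n,m["fx"],-np.array(m["R"]).T@m["t"],np.round(m["R"],2).tolist())
o=get_obs();print(o)
E
```

```text
scene 382.03861930588744 [1.4734115  0.12491323 0.73219063] [[-0.15, 0.99, 0.02], [0.52, 0.1, -0.85], [-0.84, -0.12, -0.53]]
top 472.8532518321468 [ 0.40133438 -0.03299952  1.24964045] [[0.01, -1.0, -0.01], [-1.0, -0.01, -0.08], [0.08, 0.01, -1.0]]
{'time': 0.1, 'q': array([ 9.65468138e-01,  5.28365815e-01,  1.43376336e+00,  2.04558240e-05,
        1.18141485e+00, -1.78486466e-01]), 'joint_velocities': array([-0.00045905, -0.00302884, -0.00312212, -0.00082203, -0.00198313,
       -0.00068792]), 'joint_torque': array([-4.11072624e-04, -4.40984666e+01, -1.77150786e+01,  6.34925743e-02,
        5.33211802e-02, -2.64861131e-05]), 'position': array([0.25832922, 0.56839314, 0.22167747]), 'tool_rot': array([ 2.11808084e-01,  9.77310792e-01, -8.98100156e-04, -3.81406914e-04]), 'ft_force': array([ 1.19409056,  0.75003892, -0.69158461]), 'moment': array([-0.02504904, -0.01804779, -0.00482218]), 'grip_force': 0.0, 'grip_width': 0.08707016932489167}
```

View pics/scene0.png

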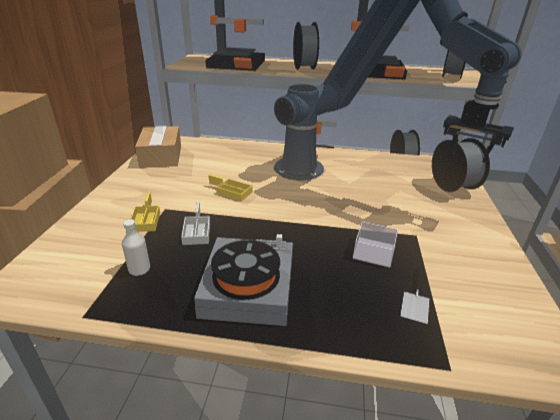

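View pics/top0.png

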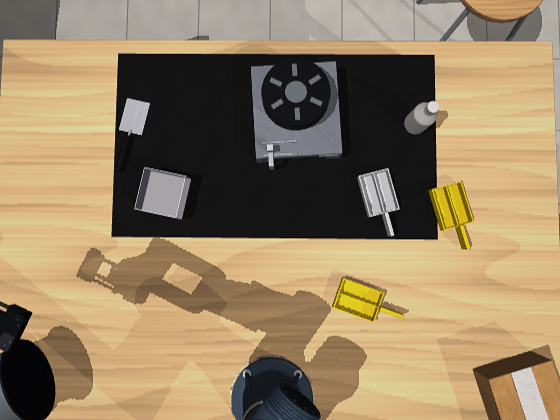

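The pale aluminium tray is at top (378,195), with its fin pointing down to (391,228). The possible mix-ups are the yellow trays at (452,205) and (360,298) and the clear scrap bin at (163,192). By the description I choose the grey one at (378,195). The stand is at (297,110) and the catch knob at about (270,150). Next is a close crop and edge measurements.

```bash
python3 - <<'E'
from h import *
im=cv2.imread("pics/top0.png")
a=cv2.resize(im[50:170,240:350],None,fx=4.5,fy=4.5,interpolation=cv2.INTER_CUBIC)
b=cv2.resize(im[160:240,350:410],None,fx=5,fy=5,interpolation=cv2.INTER_CUBIC)
c=np.zeros((540,800,3),np.uint8);c[:a.shape[0],:a.shape[1]]=a;c[:b.shape[0],500:500+b.shape[1]]=b
cv2.imwrite("pics/crop1.png",c)
hsv=cv2.cvtColor(im,cv2.COLOR_BGR2HSV)
# bright grey objects on the mat
m=((hsv[...,2]>60)&(hsv[...,1]<90)).astype(np.uint8)
for nm,(x0,x1,y0,y1) in dict(tray=(350,410,160,240),stand=(240,352,58,170)).items():
    mm=np.zeros_like(m);mm[y0:y1,x0:x1]=m[y0:y1,x0:x1]
    cs,_=cv2.findContours(mm,0,1);k=max(cs,key=cv2.contourArea)
    print(nm,cv2.contourArea(k),cv2.minAreaRect(k),cv2.approxPolyDP(k,3,True)[:,0].tolist())
E
```

```text
tray 1518.5 ((381.0346374511719, 203.62692260742188), (67.70887756347656, 33.24049758911133), 74.74488067626953) [[359, 175], [367, 215], [381, 214], [387, 234], [393, 235], [387, 212], [399, 207], [388, 168]]
stand 4049.5 ((295.9801940917969, 114.69801330566406), (103.36815643310547, 86.53545379638672), 86.24827575683594) [[335, 61], [314, 62], [329, 80], [331, 97], [321, 119], [300, 130], [275, 124], [264, 111], [261, 84], [273, 65], [251, 66], [256, 158], [267, 157], [270, 168], [274, 157], [341, 153]]
```

View pics/crop1.png

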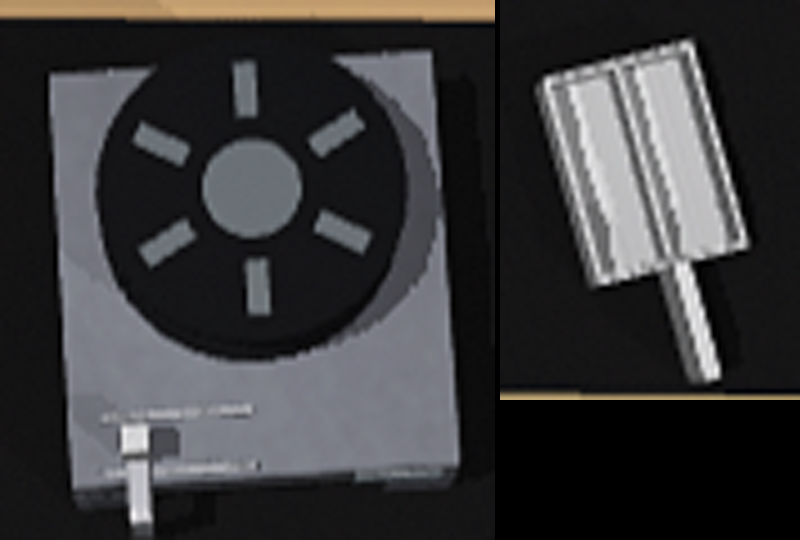

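Crop: the tray's rim corners and fin (top centre from (386.4,212.4) to (392.2,236)) are clear, and it is grey, so the choice holds. The roof's front corners are about (256,158) and (342,154), and the knob top is about (270,147).

```bash
python3 - <<'E'
from h import *
A=lambda x,y:(240+x/4.5-.4,50+y/4.5-.4); B=lambda x,y:(350+(x-500)/5-.4,160+y/5-.4)
P={k:ray("top",*A(*v),.07)[:2] for k,v in dict(fl=(73,487),fr=(459,467),bl=(49,73),br=(432,51)).items()}
print({k:v.round(4) for k,v in P.items()})
ys=[P['fl']-P['fr'],P['bl']-P['br']];xs=[P['bl']-P['fl'],P['br']-P['fr']]
print("W",[np.linalg.norm(v).round(4) for v in ys],[np.degrees(np.arctan2(-v[0],v[1])).round(2) for v in ys])
print("D",[np.linalg.norm(v).round(4) for v in xs],[np.degrees(np.arctan2(v[1],v[0])).round(2) for v in xs])
print("mouth",(P['fl']+P['fr'])/2,"center",sum(P.values())/4)
print("knob",ray("top",*A(133,441),.104), "hub",ray("top",*A(252,188),.118))
T=[ray("top",*B(*v),.03)[:2] for v in[(540,82),(693,40),(748,245),(596,287)]]
print("tray",np.round(T,4).tolist(),np.mean(T,0))
for i in range(4):
    v=T[(i+1)%4]-T[i];print(np.linalg.norm(v).round(4),np.degrees(np.arctan2(v[1],v[0])).round(2))
F=[ray("top",*B(*v),.05)[:2] for v in[(682,262),(711,380)]];v=F[0]-F[1];print("fin",F,np.linalg.norm(v),np.degrees(np.arctan2(v[1],v[0])))
E
```

```text
{'fl': array([0.613 , 0.0453]), 'fr': array([ 0.6261, -0.1709]), 'bl': array([0.8516, 0.0624]), 'br': array([ 0.8657, -0.1557])}
W [np.float64(0.2166), np.float64(0.2185)] [np.float64(3.45), np.float64(3.69)]
D [np.float64(0.2392), np.float64(0.2401)] [np.float64(4.09), np.float64(3.64)]
mouth [ 0.6195554  -0.06281202] center [ 0.73909    -0.05473017]
knob [0.63257365 0.01064737 0.104     ] hub [ 0.76961787 -0.05296637  0.118     ]
tray [[0.5746, -0.217], [0.5972, -0.2964], [0.4907, -0.3238], [0.4683, -0.2455]] [ 0.53272926 -0.27070687]
0.0826 -74.07
0.11 -165.57
0.0815 105.97
0.11 15.0
fin [array([ 0.48033181, -0.28560797]), array([ 0.4207588 , -0.29974108])] 0.061226534687191844 13.34612736317589
```

```bash
cat >> h.py <<'E'
from scipy.spatial.transform import Rotation as Ro
TH=np.radians(3.65);M=np.array([.6195,-.0628]);SX=np.array([np.cos(TH),np.sin(TH)]);SY=np.array([-SX[1],SX[0]])
def tool():
    o=get_obs();R=Ro.from_quat(o["tool_rot"]).as_matrix();p=np.array(o["position"]);return o,p,R
def go(X,yawy=None):
    """print shift in tool axes to world TCP X, spin so that tool y points at yawy deg"""
    o,p,R=tool();d=R.T@(np.array(X)-p);s=0
    cur=np.degrees(np.arctan2(R[1,1],R[0,1]))
    if yawy is not None:s=-((yawy-cur+180)%360-180)
    print("shift",d.round(4),"spin",round(s,1),"cur yaw",cur.round(2))
def st():
    o,p,R=tool();d=p[:2]-M;yaw=np.degrees(np.arctan2(R[1,1],R[0,1]))
    F=o["ft_force"];print("t",round(o["time"],2),"mouth xy mm",(1e3*d@SX).round(1),(1e3*d@SY).round(1),"z",(1e3*p[2]).round(1),"yaw-stand+90",round(yaw+90-3.65,2),
    "Fxs",(F[:2]@SX).round(2),"Fys",(F[:2]@SY).round(2),"Fz",F[2].round(2),"M",np.round(o["moment"],3),"w",round(o["grip_width"],4),"g",round(o["grip_force"],1),"q6",round(o["q"][5],2))
E
python3 -c "
from h import *
go([.47,0,.2],-30);go([.4485,-.2932,.12],-75)"
```

```text
shift [-0.428  -0.4297  0.0223] spin 95.5 cur yaw 65.54
shift [-0.5298 -0.7054  0.1028] spin 140.5 cur yaw 65.54
```

Request:
servo_tool(moves="-0.428 -0.430 0.02 72 0.05;-0.428 -0.430 0.02 72 0.05;-0.428 -0.430 0.02 72 0.05;-0.428 -0.430 0.02 72 0.05;-0.428 -0.430 0.02 72 0.05;-0.428 -0.430 0.02 72 0.05;-0.428 -0.430 0.02 72 0.05;-0.428 -0.430 0.02 72 0.05;-0.428 -0.430 0.02 72 0.05;-0.428 -0.430 0.02 72 0.05", grip_force=50)

```text
time: 0.93
position: [0.404, 0.1767, 0.2087]
tool_rot: [0.746, 0.666, -0.0, -0.0]
ft_force: [0.5, 0.2, -0.6]
grip_width: 0.0501
grip_force: 0.0
```

```bash
python3 -c "
from h import *
st();go([.4485,-.2932,.1],-75)"
```

```text
t 0.93 mouth xy mm -199.9 252.8 z 208.7 yaw-stand+90 79.94 Fxs 0.48 Fys 0.14 Fz -0.61 M [-0.054  0.014  0.037] w 0.0501 g 0.0 q6 0.27
shift [-0.462   0.0968  0.1087] spin 68.6 cur yaw -6.41
```

Request:
servo_tool(moves="-0.462 0.097 0.109 68 0.05;-0.462 0.097 0.109 68 0.05;-0.462 0.097 0.109 68 0.05;-0.462 0.097 0.109 68 0.05;-0.462 0.097 0.109 68 0.05;-0.462 0.097 0.109 68 0.05;-0.462 0.097 0.109 68 0.05;-0.462 0.097 0.109 68 0.05;-0.462 0.097 0.109 68 0.05;-0.462 0.097 0.109 68 0.05")

```text
time: 1.77
position: [0.4444, -0.2273, 0.1143]
tool_rot: [0.991, 0.136, -0.0, -0.0]
ft_force: [0.8, 1.0, 0.6]
grip_width: 0.0498
grip_force: 0.0
```

Request:
servo_tool(moves="0 0 0 0 0.05;0 0 0 0 0.05")

```text
time: 1.93
position: [0.4448, -0.2276, 0.1142]
tool_rot: [0.991, 0.137, -0.0, -0.0]
ft_force: [-1.1, -0.6, -0.2]
grip_width: 0.0499
grip_force: 0.0
```

```bash
python3 -c "
from h import *
st();go([.4485,-.2932,.016],-75)"
```

```text
t 1.93 mouth xy mm -184.8 -153.4 z 114.2 yaw-stand+90 12.06 Fxs -1.12 Fys -0.48 Fz -0.19 M [-0.084  0.215  0.03 ] w 0.0499 g 0.0 q6 0.6
shift [-0.0142  0.0642  0.0982] spin 0.7 cur yaw -74.29
```

Request:
servo_tool(moves="-0.014 0.064 0.03 1 0.05;-0.014 0.064 0.03 1 0.05;-0.014 0.064 0.03 1 0.05;-0.014 0.064 0.06 1 0.05;-0.014 0.064 0.08 1 0.05;-0.014 0.064 0.098 1 0.05;-0.014 0.064 0.098 1 0.05;-0.014 0.064 0.098 1 0.05")

```text
time: 2.6
position: [0.4483, -0.2884, 0.0168]
tool_rot: [0.991, 0.131, -0.001, -0.001]
ft_force: [0.2, 0.1, 0.3]
grip_width: 0.0503
grip_force: 0.0
```

```bash
python3 -c "
from h import *
st();go([.4485,-.2932,.016],-75)
for n in('top','scene'):cv2.imwrite('pics/%s1.png'%n,cams.camera(n))
a=cv2.imread('pics/top1.png')[150:250,330:430];b=cv2.imread('pics/scene1.png')[160:260,150:250]
cv2.imwrite('pics/c2.png',cv2.resize(np.hstack([a,b]),None,fx=4,fy=4,interpolation=cv2.INTER_CUBIC))"
```

```text
t 2.6 mouth xy mm -185.3 -214.2 z 16.8 yaw-stand+90 11.38 Fxs 0.2 Fys 0.12 Fz 0.33 M [-0.003  0.144  0.013] w 0.0503 g 0.0 q6 0.53
shift [-0.001   0.0047  0.0008] spin 0.0 cur yaw -74.97
```

View pics/c2.png

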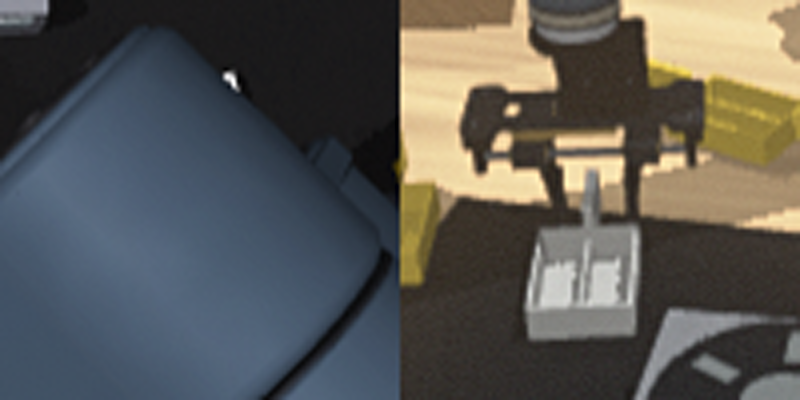

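The scene half shows the fin (592,195) between the two fingers at (555,190) and (632,190). I'll close on it.

Request:
servo_tool(moves="0 0 0 0 0.05;0 0 0 0 0.03;0 0 0 0 0.006;0 0 0 0 0.006;0 0 0 0 0.006;0 0 0 0 0.006;0 0 0 0 0.006;0 0 0 0 0.006", grip_force=55)

```text
time: 3.37
position: [0.449, -0.2909, 0.0171]
tool_rot: [0.992, 0.13, 0.0, 0.0]
ft_force: [0.3, -0.1, 0.6]
grip_width: 0.0117
grip_force: 0.4
```

```bash
python3 -c "
from h import *
st();p=M-.162*SX+.012*SY;print(p);go([*p,.0165],3.65-90)"
```

```text
t 3.37 mouth xy mm -184.7 -216.8 z 17.1 yaw-stand+90 11.27 Fxs 0.25 Fys -0.1 Fz 0.6 M [-0.167  0.192  0.002] w 0.0117 g 0.4 q6 0.53
[ 0.45706467 -0.06113749]
shift [ 0.067  -0.2199  0.0005] spin 11.3 cur yaw -75.08
```

Request:
servo_tool(moves="0 0 0 0 0;0 0 0 0 0;0 0 0 0 0;0 0 0 0 0", grip_force=55)

```text
time: 3.7
position: [0.4491, -0.2909, 0.0171]
tool_rot: [0.992, 0.13, 0.0, 0.0]
ft_force: [0.3, -0.7, 0.1]
grip_width: 0.0097
grip_force: 54.9
```

```bash
python3 -c "
from h import *
st();p=M-.162*SX+.012*SY;go([*p,.0165],3.65-90)"
```

```text
t 3.7 mouth xy mm -184.6 -216.8 z 17.1 yaw-stand+90 11.27 Fxs 0.29 Fys -0.67 Fz 0.09 M [-0.106  0.16  -0.065] w 0.0097 g 54.9 q6 0.53
shift [ 0.0669 -0.22    0.0005] spin 11.3 cur yaw -75.08
```

Request:
servo_tool(moves="0.004 -0.015 0 1 0;0.01 -0.035 0 2 0;0.017 -0.06 0 3.5 0;0.025 -0.085 0 5 0;0.033 -0.11 0 6.5 0;0.041 -0.135 0 8 0;0.049 -0.16 0 9 0;0.056 -0.185 0 10 0;0.063 -0.205 0 11 0;0.067 -0.22 0 11.3 0")

```text
time: 4.53
position: [0.4568, -0.059, 0.0171]
tool_rot: [0.999, 0.032, -0.0, -0.0]
ft_force: [-0.1, -0.7, -1.2]
grip_width: 0.0096
grip_force: 54.9
```

Request:
servo_tool(moves="0 0 0 0 0;0 0 0 0 0;0 0 0 0 0")

```text
time: 4.78
position: [0.4568, -0.061, 0.0171]
tool_rot: [0.999, 0.032, -0.0, -0.0]
ft_force: [0.0, 0.8, 0.5]
grip_width: 0.0094
grip_force: 55.0
```

```bash
python3 -c "
from h import *
st();p=M-.162*SX+.012*SY;go([*p,.0165],3.65-90)
for n in('top','scene'):cv2.imwrite('pics/%s2.png'%n,cams.camera(n))
a=cv2.imread('pics/top2.png')[130:230,240:340];b=cv2.imread('pics/scene2.png')[170:270,190:290]
cv2.imwrite('pics/c3.png',cv2.resize(np.hstack([a,b]),None,fx=4,fy=4,interpolation=cv2.INTER_CUBIC))"
```

```text
t 4.78 mouth xy mm -162.2 12.2 z 17.1 yaw-stand+90 0.01 Fxs 0.08 Fys 0.84 Fz 0.47 M [0.202 0.2   0.103] w 0.0094 g 55.0 q6 1.13
shift [0.0002 0.0002 0.0006] spin 0.0 cur yaw -86.34
```

View pics/c3.png

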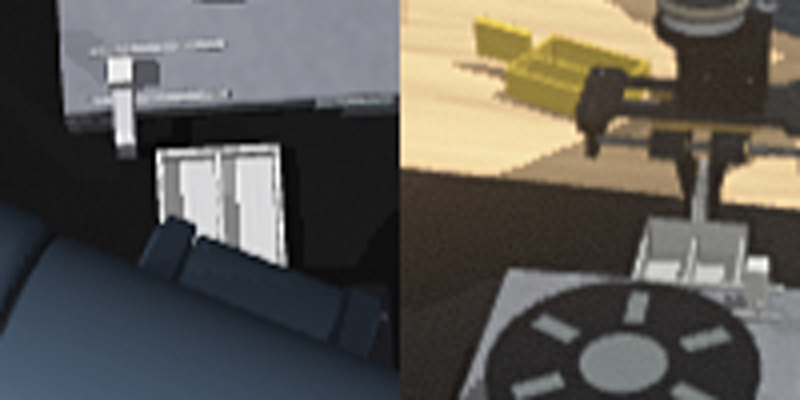

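The tray sits square in front of the mouth. In the top half its rear rim runs from (157,149) to (279,144), and the tongue tip is at (125,150), clear to its left. I'll refine both yaws with subpixel edge fits.

```bash
python3 - <<'E'
from h import *
g=cv2.GaussianBlur(cv2.cvtColor(cv2.imread("pics/top2.png"),cv2.COLOR_BGR2GRAY),(3,3),0).astype(float)
g0=cv2.GaussianBlur(cv2.cvtColor(cv2.imread("pics/top0.png"),cv2.COLOR_BGR2GRAY),(3,3),0).astype(float)
def fit(g,p,q,z,nm,w=3,sign=None):
    # steepest gradient across the line p-q
    p,q=np.array(p,float),np.array(q,float);d=(q-p)/np.linalg.norm(q-p);n=np.array([-d[1],d[0]]);pts=[]
    s=np.arange(-w,w+.01,.1)
    for a in np.arange(2,np.linalg.norm(q-p)-2,1):
        c=p+a*d+s[:,None]*n;v=cv2.remap(g.astype(np.float32),c[:,0].astype(np.float32)[:,None],c[:,1].astype(np.float32)[:,None],1)[:,0]
        gr=np.abs(np.gradient(v));pts.append(c[(gr/gr.sum()>0).nonzero()[0][np.argmax(cv2.GaussianBlur(gr[:,None],(1,9),2)[:,0])]])
    W=np.array([ray("top",*t,z)[:2] for t in pts])
    l=cv2.fitLine((W*1000).astype(np.float32),cv2.DIST_HUBER,0,.01,.01).ravel();
    ang=np.degrees(np.arctan2(l[1],l[0]))%180
    print(nm,ang.round(2),"pt",l[2:].round(1));return l
A=lambda x,y:(240+x/4.5-.4,50+y/4.5-.4);C=lambda x,y:(240+x/4-.4,130+y/4-.4)
fit(g0,A(49,73),A(73,487),.07,"standL");fit(g0,A(438,150),A(459,467),.07,"standR")
fit(g0,A(180,480),A(340,473),.07,"standF",2)
fit(g,C(157,151),C(279,146),.03,"trayRear");fit(g,C(279,146),C(288,262),.03,"trayR");fit(g,C(157,151),C(161,215),.0,"trayL")
E
```

```text
standL 4.01 pt [734.4  54.9]
standR 4.12 pt [ 716.1 -165. ]
standF 90.77 pt [619.8 -59. ]
trayRear 93.41 pt [599.1 -46.6]
trayR 3.78 pt [561.8 -94.1]
trayL 1.08 pt [581.7 -11.2]
```

Request:
servo_tool(moves="0.005 0 0 -0.2 0;0.012 0 0 -0.2 0;0.02 0 0 -0.2 0;0.028 0 0 -0.2 0;0.036 0 0 -0.2 0;0.044 0 0 -0.2 0;0.05 0 0 -0.2 0;0.055 0 0 -0.2 0;0.055 0 0 -0.2 0;0.055 0 0 -0.2 0")

```text
time: 5.72
position: [0.5134, -0.0575, 0.0171]
tool_rot: [0.999, 0.033, 0.001, 0.0]
ft_force: [1.2, 0.6, -1.8]
grip_width: 0.0098
grip_force: 54.9
```

```bash
sed -i 's/3\.65/3.85/g;s/-\.0628\]/-.0625]/' h.py; python3 -c "
from h import *
st()"
```

```text
t 5.72 mouth xy mm -105.5 12.1 z 17.1 yaw-stand+90 -0.02 Fxs 1.28 Fys 0.48 Fz -1.79 M [-0.033  0.087 -0.012] w 0.0098 g 54.9 q6 1.18
```

Request:
servo_tool(moves="0 0.001 0 0 0;0 0.002 0 0 0;0 0.003 0 0 0;0 0.004 0 0 0")

```text
time: 6.05
position: [0.5118, -0.0613, 0.0171]
tool_rot: [0.999, 0.033, -0.0, -0.0]
ft_force: [0.1, 1.8, -0.5]
grip_width: 0.0094
grip_force: 55.0
```

```bash
python3 -c "
from h import *
st()"
```

```text
t 6.05 mouth xy mm -107.4 8.4 z 17.1 yaw-stand+90 -0.02 Fxs 0.21 Fys 1.75 Fz -0.55 M [0.161 0.127 0.09 ] w 0.0094 g 55.0 q6 1.17
```

Request:
servo_tool(moves="0 0.001 0 0 0;0 0.002 0 0 0;0 0.003 0 0 0")

```text
time: 6.3
position: [0.5121, -0.0643, 0.0171]
tool_rot: [0.999, 0.033, -0.0, -0.0]
ft_force: [-0.3, 2.6, -0.2]
grip_width: 0.0094
grip_force: 55.0
```

```bash
python3 -c "
from h import *
st()"
```

```text
t 6.3 mouth xy mm -107.3 5.4 z 17.1 yaw-stand+90 -0.02 Fxs -0.12 Fys 2.63 Fz -0.2 M [0.171 0.15  0.097] w 0.0094 g 55.0 q6 1.16
```

Request:
servo_tool(moves="0 0.001 0 0 0;0 0.002 0 0 0;0 0.003 0 0 0")

```text
time: 6.55
position: [0.5125, -0.0674, 0.0171]
tool_rot: [0.999, 0.033, -0.0, -0.0]
ft_force: [-0.1, 1.9, 0.7]
grip_width: 0.0099
grip_force: 55.0
```

```bash
python3 -c "
from h import *
st()"
```

```text
t 6.55 mouth xy mm -107.1 2.3 z 17.1 yaw-stand+90 -0.03 Fxs 0.04 Fys 1.89 Fz 0.69 M [0.23  0.131 0.124] w 0.0099 g 55.0 q6 1.16
```

Request:
servo_tool(moves="0 0.001 0 0 0;0 0.002 0 0 0")

```text
time: 6.72
position: [0.5127, -0.0694, 0.0171]
tool_rot: [0.999, 0.033, -0.0, -0.0]
ft_force: [0.3, 1.2, 0.6]
grip_width: 0.0096
grip_force: 55.0
```

```bash
python3 -c "
from h import *
st()"
```

```text
t 6.72 mouth xy mm -107.0 0.3 z 17.1 yaw-stand+90 -0.03 Fxs 0.37 Fys 1.19 Fz 0.6 M [0.179 0.231 0.117] w 0.0096 g 55.0 q6 1.15
```

Request:
servo_tool(moves="0 0.001 0 0 0;0 0.002 0 0 0")

```text
time: 6.88
position: [0.5129, -0.0714, 0.0171]
tool_rot: [0.999, 0.033, 0.0, -0.0]
ft_force: [0.3, 2.1, 1.1]
grip_width: 0.0096
grip_force: 55.0
```

```bash
python3 -c "
from h import *
st()"
```

```text
t 6.88 mouth xy mm -107.0 -1.7 z 17.1 yaw-stand+90 -0.03 Fxs 0.4 Fys 2.08 Fz 1.08 M [0.225 0.19  0.153] w 0.0096 g 55.0 q6 1.15
```

Request:
servo_tool(moves="0 0.001 0 0 0;0 0.002 0 0 0")

```text
time: 7.05
position: [0.513, -0.0734, 0.017]
tool_rot: [0.999, 0.033, -0.0, -0.0]
ft_force: [-0.6, 1.5, -0.1]
grip_width: 0.0097
grip_force: 55.0
```

```bash
python3 -c "
from h import *
st()"
```

```text
t 7.05 mouth xy mm -107.0 -3.7 z 17.0 yaw-stand+90 -0.02 Fxs -0.48 Fys 1.57 Fz -0.07 M [0.257 0.178 0.089] w 0.0097 g 55.0 q6 1.15
```

Request:
servo_tool(moves="0 0.001 0 0 0;0 0.002 0 0 0")

```text
time: 7.22
position: [0.5131, -0.0754, 0.0171]
tool_rot: [0.999, 0.033, -0.0, 0.0]
ft_force: [-0.5, 2.0, 0.2]
grip_width: 0.0098
grip_force: 55.0
```

```bash
python3 -c "
from h import *
st()"
```

```text
t 7.22 mouth xy mm -107.0 -5.7 z 17.1 yaw-stand+90 -0.02 Fxs -0.37 Fys 2.03 Fz 0.18 M [0.202 0.133 0.136] w 0.0098 g 55.0 q6 1.14
```

Request:
servo_tool(moves="0 0.001 0 0 0;0 0.002 0 0 0")

```text
time: 7.38
position: [0.5132, -0.0774, 0.0171]
tool_rot: [0.999, 0.033, -0.0, -0.0]
ft_force: [0.3, 1.6, 0.2]
grip_width: 0.0095
grip_force: 55.0
```

```bash
python3 -c "
from h import *
st()"
```

```text
t 7.38 mouth xy mm -107.0 -7.7 z 17.1 yaw-stand+90 -0.02 Fxs 0.4 Fys 1.57 Fz 0.16 M [0.217 0.205 0.172] w 0.0095 g 55.0 q6 1.14
```

Request:
servo_tool(moves="0 0.001 0 0 0;0 0.0015 0 0 0")

```text
time: 7.55
position: [0.5134, -0.0789, 0.0171]
tool_rot: [0.999, 0.033, 0.0, 0.0]
ft_force: [0.4, 1.6, 0.2]
grip_width: 0.0095
grip_force: 55.0
```

```bash
python3 -c "
from h import *
st()"
```

```text
t 7.55 mouth xy mm -107.0 -9.3 z 17.1 yaw-stand+90 -0.03 Fxs 0.53 Fys 1.6 Fz 0.15 M [0.171 0.144 0.12 ] w 0.0095 g 55.0 q6 1.14
```

Request:
servo_tool(moves="0 0.001 0 0 0;0 0.0015 0 0 0")

```text
time: 7.72
position: [0.5135, -0.0804, 0.0171]
tool_rot: [0.999, 0.033, 0.0, 0.0]
ft_force: [0.5, 1.2, -0.2]
grip_width: 0.0097
grip_force: 55.0
```

```bash
python3 -c "
from h import *
st()"
```

```text
t 7.72 mouth xy mm -107.0 -10.8 z 17.1 yaw-stand+90 -0.03 Fxs 0.56 Fys 1.16 Fz -0.17 M [0.194 0.144 0.15 ] w 0.0097 g 55.0 q6 1.13
```

Request:
servo_tool(moves="0 0.001 0 0 0;0 0.0015 0 0 0")

```text
time: 7.88
position: [0.5133, -0.0815, 0.0171]
tool_rot: [0.999, 0.034, -0.0, -0.0]
ft_force: [-1.3, 4.9, -0.3]
grip_width: 0.0092
grip_force: 55.1
```

```bash
python3 -c "
from h import *
st()"
```

```text
t 7.88 mouth xy mm -107.3 -11.9 z 17.1 yaw-stand+90 0.01 Fxs -1.0 Fys 4.97 Fz -0.31 M [0.625 0.202 0.323] w 0.0092 g 55.1 q6 1.13
```

Request:
servo_tool(moves="0 0.001 0 0 0;0 0.0015 0 0 0")

```text
time: 8.05
position: [0.513, -0.0826, 0.0171]
tool_rot: [0.999, 0.034, -0.001, -0.0]
ft_force: [-0.7, 5.7, 1.9]
grip_width: 0.0098
grip_force: 55.3
```

```bash
python3 -c "
from h import *
st()"
```

```text
t 8.05 mouth xy mm -107.6 -12.9 z 17.1 yaw-stand+90 0.06 Fxs -0.35 Fys 5.77 Fz 1.87 M [0.979 0.099 0.595] w 0.0098 g 55.3 q6 1.13
```

Fence contact came at tray y of about −11.4 mm, so the rail middle is about −10 mm. I'll back off to the middle.

Request:
servo_tool(moves="0 -0.002 0 0 0;0 -0.0037 0 0 0;0 -0.0037 0 0 0;0 -0.0037 0 0 0")

```text
time: 8.38
position: [0.5137, -0.0798, 0.0171]
tool_rot: [0.999, 0.033, 0.0, 0.0]
ft_force: [1.3, 0.6, 1.2]
grip_width: 0.0095
grip_force: 55.0
```

```bash
python3 -c "
from h import *
st()
for n in('top',):cv2.imwrite('pics/%s3.png'%n,cams.camera(n))
a=cv2.imread('pics/top3.png')[110:210,240:340]
cv2.imwrite('pics/c4.png',cv2.resize(a,None,fx=5,fy=5,interpolation=cv2.INTER_CUBIC))"
```

```text
t 8.38 mouth xy mm -106.7 -10.2 z 17.1 yaw-stand+90 -0.07 Fxs 1.3 Fys 0.5 Fz 1.19 M [0.064 0.222 0.022] w 0.0095 g 55.0 q6 1.14
```

View pics/c4.png

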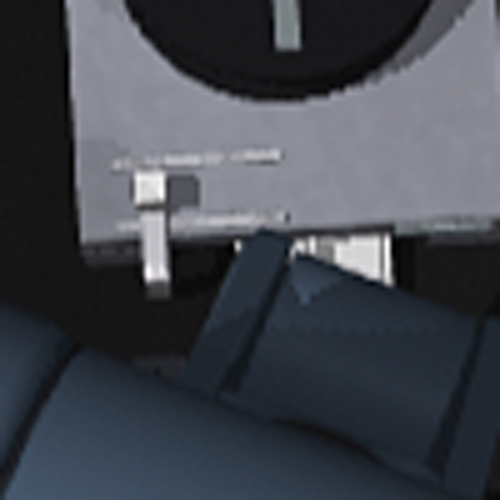

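The view shows the tray entering, with the rim's right corner at (390,240) and the catch untouched at (152,190). I'll feed in gently past the left block's edge.

Request:
servo_tool(moves="0.002 0 0 0 0;0.004 0 0 0 0;0.006 0 0 0 0;0.008 0 0 0 0")

```text
time: 8.77
position: [0.5212, -0.0791, 0.0171]
tool_rot: [0.999, 0.033, -0.0, -0.0]
ft_force: [-2.0, -0.8, 2.2]
grip_width: 0.0099
grip_force: 54.9
```

```bash
python3 -c "
from h import *
st()"
```

```text
t 8.77 mouth xy mm -99.2 -10.0 z 17.1 yaw-stand+90 -0.03 Fxs -2.08 Fys -0.62 Fz 2.2 M [-0.119  0.54   0.026] w 0.0099 g 54.9 q6 1.14
```

Request:
servo_tool(moves="0.0015 0 0 0 0;0.003 0 0 0 0")

```text
time: 8.93
position: [0.5243, -0.0788, 0.0171]
tool_rot: [0.999, 0.033, -0.0, -0.0]
ft_force: [-3.0, 0.1, 3.2]
grip_width: 0.0094
grip_force: 54.9
```

```bash
python3 -c "
from h import *
st()"
```

```text
t 8.93 mouth xy mm -96.1 -9.9 z 17.1 yaw-stand+90 -0.02 Fxs -2.99 Fys 0.26 Fz 3.16 M [-0.047  0.576 -0.063] w 0.0094 g 54.9 q6 1.14
```

Request:
servo_tool(moves="0.001 0 0 0 0;0.002 0 0 0 0")

```text
time: 9.1
position: [0.5263, -0.0787, 0.0171]
tool_rot: [0.999, 0.033, -0.0, -0.0]
ft_force: [-2.9, -0.9, 1.2]
grip_width: 0.0097
grip_force: 54.9
```

```bash
python3 -c "
from h import *
st()"
```

```text
t 9.1 mouth xy mm -94.1 -9.9 z 17.1 yaw-stand+90 -0.02 Fxs -2.92 Fys -0.72 Fz 1.25 M [-0.069  0.6    0.062] w 0.0097 g 54.9 q6 1.15
```

Request:
servo_tool(moves="0.001 0 0 0 0;0.002 0 0 0 0")

```text
time: 9.27
position: [0.5283, -0.0785, 0.0171]
tool_rot: [0.999, 0.033, -0.0, -0.0]
ft_force: [-2.8, 0.1, 2.0]
grip_width: 0.0097
grip_force: 54.9
```

```bash
python3 -c "
from h import *
st()"
```

```text
t 9.27 mouth xy mm -92.1 -9.9 z 17.1 yaw-stand+90 -0.02 Fxs -2.76 Fys 0.29 Fz 2.03 M [-0.052  0.578 -0.026] w 0.0097 g 54.9 q6 1.15
```

Request:
servo_tool(moves="0.002 0 0 0 0;0.004 0 0 0 0;0.006 0 0 0 0;0.008 0 0 0 0")

```text
time: 9.6
position: [0.5365, -0.0781, 0.0171]
tool_rot: [0.999, 0.033, -0.0, -0.0]
ft_force: [-2.0, -0.6, 2.4]
grip_width: 0.0098
grip_force: 54.9
```

```bash
python3 -c "
from h import *
st()"
```

```text
t 9.6 mouth xy mm -83.8 -10.0 z 17.1 yaw-stand+90 -0.02 Fxs -2.02 Fys -0.44 Fz 2.36 M [-0.046  0.631 -0.024] w 0.0098 g 54.9 q6 1.15
```

Request:
servo_tool(moves="0.002 0 0 0 0;0.004 0 0 0 0;0.006 0 0 0 0;0.008 0 0 0 0;0.01 0 0 0 0")

```text
time: 10.02
position: [0.5465, -0.0774, 0.0171]
tool_rot: [0.999, 0.033, -0.0, -0.0]
ft_force: [-2.8, -0.8, 2.8]
grip_width: 0.01
grip_force: 54.9
```

```bash
python3 -c "
from h import *
st()"
```

```text
t 10.02 mouth xy mm -73.8 -9.9 z 17.1 yaw-stand+90 -0.02 Fxs -2.83 Fys -0.65 Fz 2.8 M [-0.106  0.615  0.001] w 0.01 g 54.9 q6 1.16
```

Going smoothly. Stop expected at tool x of about −43 to −42.

Request:
servo_tool(moves="0.002 0 0 0 0;0.004 0 0 0 0;0.006 0 0 0 0;0.008 0 0 0 0;0.01 0 0 0 0;0.012 0 0 0 0")

```text
time: 10.52
position: [0.5585, -0.0766, 0.0171]
tool_rot: [0.999, 0.033, -0.0, -0.0]
ft_force: [-2.7, 0.5, 3.3]
grip_width: 0.0096
grip_force: 54.9
```

```bash
python3 -c "
from h import *
st()"
```

```text
t 10.52 mouth xy mm -61.8 -9.9 z 17.1 yaw-stand+90 -0.02 Fxs -2.66 Fys 0.72 Fz 3.32 M [-0.106  0.61  -0.028] w 0.0096 g 54.9 q6 1.17
```

Request:
servo_tool(moves="0.002 0 0 0 0;0.004 0 0 0 0;0.006 0 0 0 0;0.008 0 0 0 0;0.01 0 0 0 0")

```text
time: 10.93
position: [0.5684, -0.0759, 0.0171]
tool_rot: [0.999, 0.033, -0.0, -0.0]
ft_force: [-3.5, 0.7, 2.4]
grip_width: 0.0093
grip_force: 54.9
```

```bash
python3 -c "
from h import *
st()"
```

```text
t 10.93 mouth xy mm -51.9 -9.9 z 17.1 yaw-stand+90 -0.02 Fxs -3.45 Fys 0.92 Fz 2.4 M [-0.135  0.633  0.036] w 0.0093 g 54.9 q6 1.18
```

Request:
servo_tool(moves="0.0015 0 0 0 0;0.003 0 0 0 0;0.0045 0 0 0 0;0.006 0 0 0 0")

```text
time: 11.27
position: [0.5743, -0.0755, 0.0171]
tool_rot: [0.999, 0.033, -0.0, 0.0]
ft_force: [-2.5, -0.7, 2.5]
grip_width: 0.0092
grip_force: 54.9
```

Request:
servo_tool(moves="0.001 0 0 0 0;0.0015 0 0 0 0")

```text
time: 11.43
position: [0.5759, -0.0755, 0.0171]
tool_rot: [0.999, 0.033, 0.0, 0.0]
ft_force: [-2.7, -0.5, 3.2]
grip_width: 0.0095
grip_force: 54.9
```

```bash
python3 -c "
from h import *
st()"
```

```text
t 11.43 mouth xy mm -44.3 -10.0 z 17.1 yaw-stand+90 -0.02 Fxs -2.7 Fys -0.27 Fz 3.24 M [-0.058  0.679  0.001] w 0.0095 g 54.9 q6 1.18
```

Request:
servo_tool(moves="0.0005 0 0 0 0;0.001 0 0 0 0")

```text
time: 11.6
position: [0.5767, -0.0754, 0.0171]
tool_rot: [0.999, 0.033, -0.0, -0.0]
ft_force: [-3.0, 0.9, 3.3]
grip_width: 0.0098
grip_force: 54.9
```

Request:
servo_tool(moves="0.0005 0 0 0 0;0.001 0 0 0 0")

```text
time: 11.77
position: [0.5777, -0.0753, 0.0171]
tool_rot: [0.999, 0.033, -0.0, -0.0]
ft_force: [-3.4, -0.4, 3.4]
grip_width: 0.0096
grip_force: 54.9
```

```bash
python3 -c "
from h import *
st()"
```

```text
t 11.77 mouth xy mm -42.5 -9.9 z 17.1 yaw-stand+90 -0.02 Fxs -3.41 Fys -0.13 Fz 3.35 M [-0.076  0.665 -0.055] w 0.0096 g 54.9 q6 1.18
```

Request:
servo_tool(moves="0.0005 0 0 0 0;0.001 0 0 0 0")

```text
time: 11.93
position: [0.5787, -0.0752, 0.0171]
tool_rot: [0.999, 0.033, -0.0, -0.0]
ft_force: [-2.3, 1.0, 3.9]
grip_width: 0.0096
grip_force: 54.9
```

Request:
servo_tool(moves="0.0005 0 0 0 0;0.001 0 0 0 0")

```text
time: 12.1
position: [0.579, -0.0752, 0.0171]
tool_rot: [0.999, 0.034, -0.001, -0.0]
ft_force: [-6.4, -1.0, 5.2]
grip_width: 0.0096
grip_force: 54.9
```

```bash
python3 -c "
from h import *
st()"
```

```text
t 12.1 mouth xy mm -41.3 -10.0 z 17.1 yaw-stand+90 -0.0 Fxs -6.48 Fys -0.56 Fz 5.18 M [-0.34   1.054 -0.038] w 0.0096 g 54.9 q6 1.18
```

Request:
servo_tool(moves="0.0005 0 0 0 0;0.0008 0 0 0 0")

```text
time: 12.27
position: [0.5789, -0.0752, 0.0171]
tool_rot: [0.999, 0.034, -0.002, -0.0]
ft_force: [-6.6, -1.8, 5.4]
grip_width: 0.0096
grip_force: 54.9
```

```bash
python3 -c "
from h import *
st()"
```

```text
t 12.27 mouth xy mm -41.3 -9.9 z 17.1 yaw-stand+90 0.01 Fxs -6.67 Fys -1.36 Fz 5.37 M [-0.378  1.157  0.032] w 0.0096 g 54.9 q6 1.18
```

The tray is home against the stop. Now I'll relieve the push, release and rise.

Request:
servo_tool(moves="-0.0008 0 0 0 0;-0.0008 0 0 0 0.01;-0.0008 0 0 0 0.02;-0.0008 0 0 0 0.03;-0.0008 0 0 0 0.03;-0.0008 0 -0.02 0 0.03;-0.0008 0 -0.05 0 0.03;-0.0008 0 -0.09 0 0.03;-0.0008 0 -0.13 0 0.03;-0.0008 0 -0.15 0 0")

```text
time: 13.1
position: [0.5831, -0.0758, 0.1718]
tool_rot: [0.999, 0.033, 0.004, 0.001]
ft_force: [1.6, -0.2, 0.8]
grip_width: 0.0278
grip_force: 0.0
```

```bash
python3 - <<'E'
from h import *
st()
# knob position in mouth frame now, from top0 measurement
d=ray("top",240+133/4.5-.4,50+441/4.5-.4,.104)[:2]-M;print("knob mouth",d@SX,d@SY)
p=M+.020*SX+.115*SY;print(p);go([*p,.14],3.85-90)
E
```

```text
t 13.1 mouth xy mm -37.2 -10.9 z 171.8 yaw-stand+90 -0.02 Fxs 1.6 Fys -0.27 Fz 0.76 M [-0.064  0.12  -0.027] w 0.0278 g 0.0 q6 1.18
knob mouth 0.017955593744833603 0.07210447120959815
[0.63173323 0.05358337]
shift [ 0.0569 -0.126   0.0319] spin -0.0 cur yaw -86.17
```

Request:
servo_tool(moves="0.01 -0.04 0 0 0;0.03 -0.08 0 0 0;0.05 -0.11 0 0 0;0.057 -0.126 0 0 0;0.057 -0.126 0.03 0 0;0.057 -0.126 0.03 0 0")

```text
time: 13.6
position: [0.6263, 0.0563, 0.1332]
tool_rot: [0.999, 0.035, -0.003, -0.0]
ft_force: [-0.8, -0.8, -1.2]
grip_width: 0.001
grip_force: 0.0
```

```bash
python3 -c "
from h import *
st();p=M+.020*SX+.115*SY;go([*p,.083],3.85-90)
a=[]
for n,r in(('top',(110,210,240,360)),('scene',(180,280,180,300))):
    i=cams.camera(n);cv2.imwrite('pics/%s4.png'%n,i);a.append(i[r[0]:r[1],r[2]:r[3]])
cv2.imwrite('pics/c5.png',cv2.resize(np.hstack(a),None,fx=3.3,fy=3.3,interpolation=cv2.INTER_CUBIC))"
```

```text
t 13.6 mouth xy mm 14.8 118.1 z 133.2 yaw-stand+90 0.13 Fxs -0.87 Fys -0.7 Fz -1.23 M [-0.004  0.322 -0.019] w 0.001 g 0.0 q6 1.41
shift [0.0055 0.0032 0.0502] spin 0.1 cur yaw -86.02
```

View pics/c5.png

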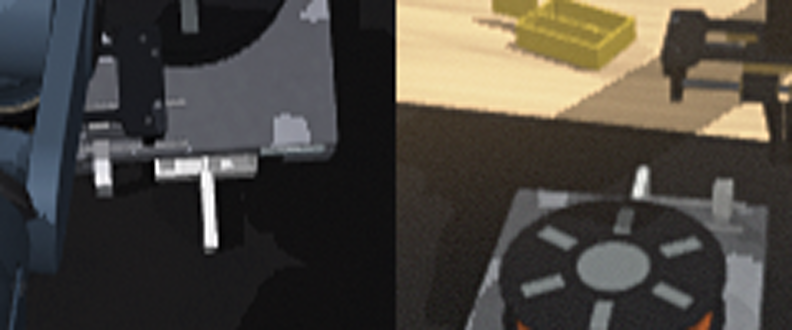

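The tray is in, with its front rim at about (155–255,165) and the fin from (207,160) to (210,250). The catch tongue at (103,180) is still open and the fingers are clear to its left. I'll measure the fin and lower beside the knob.

```bash
python3 - <<'E'
from h import *
i=cv2.imread("pics/top4.png");g=cv2.cvtColor(i,cv2.COLOR_BGR2GRAY)
m=(g>110).astype(np.uint8);P=[]
for v in range(166,190):
    u=np.where(m[v,292:315])[0]
    if len(u):P.append((v,292+u.mean(),len(u)))
print([(p[0],round(p[1],1),p[2]) for p in P])
W=np.array([ray("top",p[1],p[0],.05)[:2]-M for p in P if 2<p[2]<7]);W=np.c_[W@SX,W@SY]*1e3
l=np.polyfit(W[:,0],W[:,1],1);print("fin rel yaw",np.degrees(np.arctan(l[0])),"y at -87",np.polyval(l,-42),"end x",W[:,0].min())
E
```

```text
[(166, np.float64(302.5), 4), (167, np.float64(302.5), 4), (168, np.float64(302.5), 4), (169, np.float64(302.5), 4), (170, np.float64(302.5), 4), (171, np.float64(302.5), 4), (172, np.float64(302.5), 4), (173, np.float64(302.5), 4), (174, np.float64(302.5), 4), (175, np.float64(303.0), 3), (176, np.float64(303.0), 3), (177, np.float64(303.5), 4), (178, np.float64(303.5), 4), (179, np.float64(303.5), 4), (180, np.float64(303.5), 4), (181, np.float64(303.5), 4), (182, np.float64(303.5), 4), (183, np.float64(303.5), 4), (184, np.float64(303.5), 4)]
fin rel yaw 0.93255495435495 y at -87 -8.911824590552465 end x -70.24158248208465
```

Request:
servo_tool(moves="0.005 0.003 0 0 0;0.005 0.003 0.025 0 0;0.005 0.003 0.05 0 0;0.005 0.003 0.05 0 0")

```text
time: 14.03
position: [0.6313, 0.0506, 0.0842]
tool_rot: [0.999, 0.032, -0.003, -0.0]
ft_force: [-1.2, -0.0, -0.3]
grip_width: 0.0007
grip_force: 0.0
```

```bash
python3 -c "
from h import *
st()"
```

```text
t 14.03 mouth xy mm 19.4 112.0 z 84.2 yaw-stand+90 -0.13 Fxs -1.17 Fys 0.05 Fz -0.31 M [-0.052  0.267  0.004] w 0.0007 g 0.0 q6 1.41
```

Home is confirmed: fin end at x −70 against −71 expected, yaw under 1°. Now I push the catch.

Request:
servo_tool(moves="0 0.003 0 0 0;0 0.006 0 0 0;0 0.009 0 0 0;0 0.012 0 0 0;0 0.015 0 0 0;0 0.018 0 0 0;0 0.021 0 0 0;0 0.024 0 0 0")

```text
time: 14.7
position: [0.6351, 0.0274, 0.0873]
tool_rot: [0.999, 0.033, 0.0, 0.0]
ft_force: [0.6, 0.3, -0.1]
grip_width: 0.0003
grip_force: 0.0
```

```bash
python3 -c "
from h import *
st()"
```

```text
t 14.7 mouth xy mm 21.6 88.7 z 87.3 yaw-stand+90 -0.03 Fxs 0.63 Fys 0.25 Fz -0.11 M [-0.026  0.133 -0.003] w 0.0003 g 0.0 q6 1.37
```

Request:
servo_tool(moves="0 0.003 0 0 0;0 0.006 0 0 0;0 0.009 0 0 0;0 0.012 0 0 0;0 0.015 0 0 0;0 0.018 0 0 0;0 0.02 0 0 0;0 0.022 0 0 0")

```text
time: 15.37
position: [0.6365, 0.0055, 0.0871]
tool_rot: [0.999, 0.033, 0.0, -0.0]
ft_force: [1.0, 1.2, 0.5]
grip_width: 0.0005
grip_force: 0.8
```

```bash
python3 -c "
from h import *
st()"
```

```text
t 15.37 mouth xy mm 21.6 66.7 z 87.1 yaw-stand+90 -0.03 Fxs 1.12 Fys 1.17 Fz 0.46 M [0.222 0.126 0.02 ] w 0.0005 g 0.8 q6 1.34
```

Request:
servo_tool(moves="0 0.002 0 0 0;0 0.004 0 0 0;0 0.006 0 0 0;0 0.008 0 0 0;0 0.01 0 0 0;0 0.012 0 0 0")

```text
time: 15.87
position: [0.6373, -0.0064, 0.0871]
tool_rot: [0.999, 0.033, 0.0, -0.0]
ft_force: [0.5, 1.7, 1.3]
grip_width: 0.0002
grip_force: 0.8
```

```bash
python3 -c "
from h import *
st()"
```

```text
t 15.87 mouth xy mm 21.6 54.8 z 87.1 yaw-stand+90 -0.02 Fxs 0.65 Fys 1.67 Fz 1.35 M [0.202 0.033 0.031] w 0.0002 g 0.8 q6 1.32
```

Request:
servo_tool(moves="0 0.001 0 0 0;0 0.002 0 0 0;0 0.003 0 0 0;0 0.004 0 0 0")

```text
time: 16.2
position: [0.6376, -0.0102, 0.0871]
tool_rot: [0.999, 0.033, 0.0, 0.0]
ft_force: [0.9, 1.8, -0.1]
grip_width: 0.0006
grip_force: 0.8
```

```bash
python3 -c "
from h import *
st()"
```

```text
t 16.2 mouth xy mm 21.5 50.9 z 87.1 yaw-stand+90 -0.02 Fxs 0.98 Fys 1.69 Fz -0.05 M [ 0.257  0.065 -0.   ] w 0.0006 g 0.8 q6 1.31
```

Request:
servo_tool(moves="0 0.001 0 0 0;0 0.002 0 0 0;0 0.003 0 0 0;0 0.004 0 0 0")

```text
time: 16.53
position: [0.6379, -0.0142, 0.0871]
tool_rot: [0.999, 0.033, 0.0, 0.0]
ft_force: [0.5, 1.3, 0.5]
grip_width: 0.0004
grip_force: 0.8
```

Request:
servo_tool(moves="0 0.001 0 0 0;0 0.002 0 0 0;0 0.003 0 0 0")

```text
time: 16.78
position: [0.6381, -0.0172, 0.0871]
tool_rot: [0.999, 0.033, 0.0, 0.0]
ft_force: [0.5, 2.3, 0.7]
grip_width: 0.0003
grip_force: 0.8
```

```bash
python3 -c "
from h import *
st()"
```

```text
t 16.78 mouth xy mm 21.6 43.9 z 87.1 yaw-stand+90 -0.02 Fxs 0.67 Fys 2.21 Fz 0.71 M [0.241 0.028 0.002] w 0.0003 g 0.8 q6 1.3
```

Request:
servo_tool(moves="0 0.001 0 0 0;0 0.002 0 0 0;0 0.003 0 0 0")

```text
time: 17.03
position: [0.6382, -0.0203, 0.0871]
tool_rot: [0.999, 0.033, 0.0, 0.0]
ft_force: [1.3, 1.3, 0.9]
grip_width: 0.0003
grip_force: 0.8
```

Request:
servo_tool(moves="0 0.001 0 0 0;0 0.002 0 0 0")

```text
time: 17.2
position: [0.6384, -0.0221, 0.0871]
tool_rot: [0.999, 0.033, 0.0, -0.0]
ft_force: [1.3, 5.6, 1.1]
grip_width: 0.0008
grip_force: 2.7
```

```bash
python3 -c "
from h import *
st()"
```

```text
t 17.2 mouth xy mm 21.6 39.0 z 87.1 yaw-stand+90 -0.03 Fxs 1.63 Fys 5.45 Fz 1.13 M [ 0.882 -0.009  0.03 ] w 0.0008 g 2.7 q6 1.29
```

The end stop is felt. One small nudge, then I retreat.

Request:
servo_tool(moves="0 0.0007 0 0 0;0 0.0007 0 0 0;0 -0.004 0 0 0;0 -0.02 0 0 0;0 -0.02 -0.04 0 0;0 -0.02 -0.08 0 0;0 -0.05 -0.1 0 0;0 -0.09 -0.1 0 0;-0.03 -0.12 -0.1 0 0;-0.06 -0.15 -0.1 0 0")

```text
time: 18.03
position: [0.5695, 0.1243, 0.1875]
tool_rot: [0.999, 0.034, 0.001, 0.0]
ft_force: [-1.2, 1.1, 0.4]
grip_width: 0.0005
grip_force: 0.0
```

Request:
servo_tool(moves="-0.04 -0.03 0 0 0;-0.06 -0.05 0 0 0;-0.06 -0.05 0 0 0;-0.06 -0.05 0 0 0")

```text
time: 18.37
position: [0.504, 0.17, 0.1872]
tool_rot: [0.999, 0.035, -0.001, 0.001]
ft_force: [0.5, -0.4, 0.8]
grip_width: 0.0002
grip_force: 0.0
```

```bash
python3 -c "
from h import *
st()
a=[]
for n,r in(('top',(110,210,240,360)),('scene',(180,280,180,300))):
    i=cams.camera(n);cv2.imwrite('pics/%s5.png'%n,i);a.append(i[r[0]:r[1],r[2]:r[3]])
cv2.imwrite('pics/c6.png',cv2.resize(np.hstack(a),None,fx=3.3,fy=3.3,interpolation=cv2.INTER_CUBIC))"
```

```text
t 18.37 mouth xy mm -99.6 239.7 z 187.2 yaw-stand+90 0.21 Fxs 0.47 Fys -0.46 Fz 0.84 M [-0.015  0.169  0.016] w 0.0002 g 0.0 q6 1.62
```

View pics/c6.png

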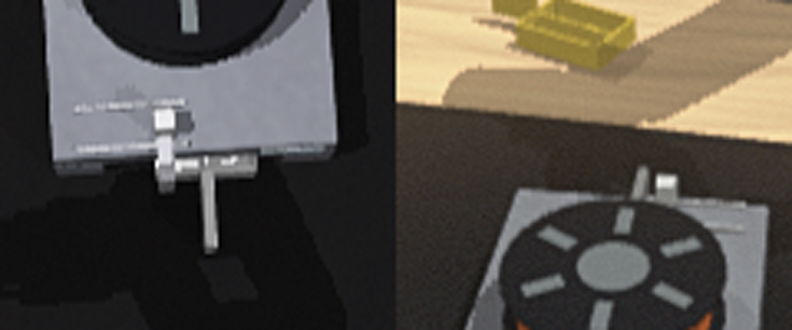

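The knob has moved from (269,148) to (290,146), about 49 mm. The tongue (165,175) stands in front of the tray, which has not moved, and the arm is clear.

```bash
python3 -c "
from h import *
d=ray('top',289.6,145.4,.104)[:2]-M;print(d@SY)
print(job.hand_in())"
```

```text
0.02168396628187057
the job is handed in; nothing more can be done
None
```

The tray is fully home against the stop and in line with the stand to within about 1°. The catch is fully across in front of it, the bystanders were not touched, and the job is handed in (no verdict came back).

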